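Level a gearbox with a wedge on the repair bench

TASK

Level the green gearbox on its pivot stand. First clear the bearing cap off the gearbox's top face into the blue parts tray, then set the yellow spirit level on the top face, pointing along the gearbox from the yellow nose to the red drum. Then slide the steel wedge, thin end first, under the low yellow nose and push it in until the level's bubble sits centred between its two black lines; leave the level and the wedge in place and do not shift the bearing ring, bevel gear or bottle.

Things in the scene. Friction and masses are not known exactly. Their poses are not given: they have to be found in the camera images.
- gearbox: Green gearbox on a sole plate 14 mm thick, 160 mm wide, hinged on a steel stand fixed to the bench. Origin on the hinge axis; x runs from the yellow nose (x = -180 mm) to the red drum (17 to 45 mm; top z = 85 mm), y along the hinge. Starts nose down 0.055 rad on a hinge stop; lifting the nose turns it, it falls back unless propped. With the level on, the nose presses down with 5 to 7 N.
- nose (a point): Middle of the lower front edge of the yellow nose (70 mm wide; underside in one plane with the plate's). The wedge goes under it along the gearbox's +x. Edge height over the bench: 8 to 15 mm at the start, 18 to 25 mm when level. Free below the plate for 115 mm behind the edge. Casing starts 35 mm behind the edge, a shaft stub (46 to 68 mm above the underside) 15 mm behind.
- top_face (a point): Centre of the machined steel top face of the gearbox, 140 mm (x) by 100 mm (y), 104 mm above the underside of the plate; turns with the gearbox, same axes.
- cap: Dark steel bearing cap, 90 mm (x) by 44 mm (y) by 34 mm high, with a slot underneath between two feet and two brass bolt heads (6 mm high) on top; origin at the centre of its underside, z up. 0.3 to 0.5 kg. Starts lying on the top face. Grasp across y.
- tray: Blue open parts tray, 170 mm (x) by 130 mm (y) by 50 mm high, walls and floor 5 mm; fixed. Origin at the centre of its underside.
- level: Yellow spirit level with black ends, 200 mm (x) by 28 mm (y) by 40 mm high, about 0.35 kg; origin at the centre of its underside, z up. Vial 80 mm long in the middle of its top. Grasp across y. Either end may face the drum.
- bubble (a joint): White bubble (20 mm long) along the level's own x, in m from the middle, + towards the level's +x end. It goes to the higher end: 8 mm per degree (0.458 m/rad) of slope, up to stops at +-0.026; settles in about 1 s. Black lines at +-15 mm: the bubble is between them at +-0.004. While it lifts, pushing the wedge in 1 mm moves it about 0.5 mm.
- wedge: Steel wedge 165 mm (x) by 44 mm (y), 0.4 kg; origin at the centre of its flat underside, z up. Thin end (4 mm) at x = +82.5 mm; thickens evenly to 30 mm at x = -47.5 mm (1 in 5), then 30 mm thick to the back, x = -82.5 mm. On that back part an orange grip, 35 mm (x) by 24 mm (y), from 30 to 70 mm above the underside; grasp it across y.
- wedge_tip (a point): Middle of the wedge's thin front edge, on its underside; same axes as the wedge.
- wedge_handle (a point): Middle of the orange grip of the wedge, 52 mm above the underside; a grasp point.
- bearing: Bystander: steel bearing ring, 90 mm across, 24 mm high, lying near the robot. Leave it.
- bevel_gear: Bystander: dark bevel gear, 110 mm across, 62 mm high, beyond the gearbox. Leave it.
- bottle: Bystander: green bottle, 68 mm across, 170 mm high, standing at the far right. Leave it.

How it is judged (in metres and radians):
On the way, in this order (a step that is already met when the one before it is completed fails the run):
1. the bearing cap lies in the parts tray (x of cap in the frame of tray between -0.08 and 0.08 m and y of cap in the frame of tray between -0.06 and 0.06 m and height (world z) of cap below 0.05 m and contact force between cap and the fingers below 0.1 N), for 0.2 s.
2. the level stands on the gearbox's top face, along the gearbox, let go (x of level in the frame of top_face between -0.04 and 0.04 m and y of level in the frame of top_face between -0.04 and 0.04 m and z of level in the frame of top_face between -0.006 and 0.006 m and angle between the x axis of level and the x axis of gearbox, either way round below 0.25 rad and contact force between level and the fingers below 0.1 N), for 0.2 s.
3. the wedge's thin end is under the nose (x of wedge_tip in the frame of nose above 0.01 m and y of wedge_tip in the frame of nose between -0.035 and 0.035 m and height (world z) of wedge below 0.012 m), for 0.1 s.
At the end, for the whole second after the job is handed in: Bubble within 4 mm of the middle, gearbox within 0.015 rad of level, propped by the wedge, flat, at least 40 mm in under the nose; level on the top face within 40 mm of its centre, along the gearbox within 0.25 rad; cap in the tray; wedge and level let go and at rest (value of joint bubble between -0.004 and 0.004 m and angle between gearbox's own z axis and vertical below 0.015 rad and x of level in the frame of top_face between -0.04 and 0.04 m and y of level in the frame of top_face between -0.04 and 0.04 m and z of level in the frame of top_face between -0.006 and 0.006 m and angle between the x axis of level and the x axis of gearbox, either way round below 0.25 rad and x of wedge_tip in the frame of nose above 0.04 m and contact force between wedge and gearbox above 0.5 N and angle between wedge's own z axis and vertical below 0.05 rad and x of cap in the frame of tray between -0.08 and 0.08 m and y of cap in the frame of tray between -0.06 and 0.06 m and height (world z) of cap below 0.05 m and linear speed of each of wedge, level below 0.01 m/s); the robot touches nothing.
It fails at once if a bystander was moved more than 30 mm (distance of any of bearing, bevel_gear, bottle from where it was at the start of the episode above 0.03 m).
It also fails if it takes over 72 s, if anything falls off the work surface, if the arm or the gripper's body presses on something with over 40 N, if the wrist force passes 120 N, or if a joint passes its speed limit or range.

ROBOT

A 6-joint arm with a two-finger parallel gripper is mounted at the origin on the work surface. World frame = base frame: x ahead of the robot, y to its left, z up, the work surface at z = 0. Lengths are in mm, angles in degrees, forces in N, time in s.
With the tool pointing down it reaches from about 350 to 850 mm from the base axis. Payload 8.1 kg.
Tool frame: the origin (TCP) lies midway between the tips of the shut fingers; the grasp point (between the pads) lies 19 mm behind it; z points along the fingers, y is the line along which they close (so a half turn about z gives the same grasp; the last joint's range is limited). The gripper opens to 85 mm and grips with 20 to 120 N. Pads are 22 mm wide; open, the fingers measure 114 mm over their backs; the gripper's body (76 mm by 85 mm) begins 54 mm behind the grasp point. The pads swing forward as they close: fully open they stand 13 mm farther back than shut.
Start: joints at [-78.747, 7.471, 85.268, -0, 87.261, -4.893], TCP at [166.871, -576.333, 231.292] pointing down, gripper open.
Joint ranges: [-169.43, 169.43], [-51.17, 129.36], [1.28, 143.12], [-76.62, 256.62], [0, 156.53], [-152.29, 152.29]. Speed limits (degrees/s): [136.94, 136.94, 159.86, 180, 180, 180].

INTERFACE

Orientations are given as [roll, pitch, yaw] about the fixed x, y, z axes, in that order (R = Rz(yaw) Ry(pitch) Rx(roll)).
In Python, from bench import r gives the robot as it stands.
- The arm moves only by the tool apply_moves, never from a script. Its argument "steps" is a list of rows, each a list of 7 numbers: the opening, from -1 (shut) to 1 (fully open), then the shift along the tool's x, y, z in mm, then the turn, a rotation vector about the tool's x, y, z in units of 5 degrees (1.0 is 5 degrees). A call has exactly 8 rows; each row shifts and turns the commanded pose from where the row before left it, along the tool's axes as they then stand; what a row does not reach is not made up. A row lasts 1/10 s, in which the tool goes at most 50 mm and 8.59 degrees, less where a joint would pass 70% of its speed; a pose out of reach is approached as far as the arm can. A call is refused whole if a number of a shift passes 50 or a number of a turn 1, either way. A call with a gripper value outside its range is refused whole. The fingers move at their own pace and stop on an object; "squeeze" is the grip in N (left out, the last holds). Time passes only in rows, so rows that do not move let the fingers close, or fill a call up. It gives the time, the measured TCP pose, the force, the opening and the grip force at its end, in the units of the state.
- r.sense(): the state, without advancing time (a new reading comes with each control period).
- r.snapshot(name): name is "side" or "top" or "wrist"; returns a dict with "color" (384x512x3 uint8, blue, green, red), "depth" (384x512 float32, mm along the optical axis (not along the pixel's ray), 0 where there is no reading), "mtx" (3x3 intrinsics, pixels), "dist" ([k1, k2, p1, p2, k3] as OpenCV has them; the pictures are not rectified), "T" (4x4, takes a point from camera to world coordinates); the wrist camera has in their place "hand_eye" (4x4, takes a point from camera to tool coordinates, whose origin is the TCP and whose axes are the flange's). Camera axes: x right, y down, z forward; pixel columns grow to the right and rows downward; lengths in mm; the calibration is good to about 2 mm. A picture is of the moment at which its call begins: read the wrist's pose just before it.
- r.hand_in(): hands the job in; it is judged then, once.
The state is a dict: "time": time; "joint_pos": joint angles; "qd": joint speeds; "joint_efforts": joint torques, N m; "tool_pos": TCP position; "tcp_rot": TCP orientation; "ft_force": force on the tool from outside, world axes, zero at the start; "wrist_torque": the same for the moment, N m; "finger_gap": finger opening in mm; "grip_force": force on a finger pad.
Only numpy, scipy, OpenCV 4.12 (cv2) and the standard library are available. Lean on these libraries where they do the work, as an engineer would, in place of code of your own. Each camera call takes 0.05 s, during which the arm holds its last target. There are 200 camera calls.

## Working session

There is one attempt and no reset: what is moved stays moved. The work goes in short steps, Python scripts to look and compute and a tool call to move; the robot and the scene stay as the last step left them, time stands still between calls to the robot, and variables do not carry over. Pictures are saved under pics/ and viewed, at most 10 in all, crops included, and the job is handed in when it is done.

Besides the shell and the picture viewer there is one more tool, called after ">>>" in YAML: its name, and indented under it one key for each argument. apply_moves: Moves the arm, as the interface text tells. Its arguments: {"type":"object","properties":{"steps":{"type":"array"},"squeeze":{"type":"number"}},"required":["steps"]}

```bash
mkdir -p pics; ls; cat > h.py <<'E'
import numpy as np, cv2, pickle
from scipy.spatial.transform import Rotation as R
from bench import r
def snap(n):
    s=r.sense(); d=r.snapshot(n)
    if 'T' not in d:
        T=np.eye(4); T[:3,:3]=R.from_euler('xyz',s['tcp_rot'],degrees=True).as_matrix(); T[:3,3]=s['tool_pos']
        d['T']=T@d['hand_eye']
    return d
def cloud(d):
    h,w=d['depth'].shape
    u,v=np.meshgrid(np.arange(w),np.arange(h))
    p=cv2.undistortPoints(np.stack([u,v],-1).reshape(-1,1,2).astype(np.float64),d['mtx'],d['dist']).reshape(h,w,2)
    z=d['depth'][...,None].astype(float)
    P=np.concatenate([p*z,z],-1)@d['T'][:3,:3].T+d['T'][:3,3]
    P[d['depth']<=0]=np.nan
    return P
E
python3 - <<'E'
from h import *
print(r.sense())
D={n:snap(n) for n in('side','top')}
pickle.dump(D,open('d0.pkl','wb'))
cv2.imwrite('pics/a.png',np.hstack([cv2.resize(D[n]['color'],(400,300)) for n in D]))
for n in D:
  cv2.imwrite(f'pics/{n}.png',D[n]['color'])
  print(n,D[n]['T'].round(3),D[n]['mtx'])
E
```

```text
pics
{'time': 0.0, 'joint_pos': array([-7.87460031e+01,  7.51256687e+00,  8.53297178e+01, -9.16144273e-04,
        8.72615708e+01, -4.89355059e+00]), 'qd': array([ 0.01665386, -0.02088613,  0.00350186, -0.11022383, -0.01388932,
       -0.07459853]), 'joint_efforts': array([-1.24955426e-03, -5.69405651e+01, -5.00551879e+01, -2.03020036e-04,
        1.53276353e-02, -2.66347183e-05]), 'tool_pos': array([ 166.77048027, -575.78557862,  230.26672094]), 'tcp_rot': array([-1.79896445e+02, -7.94767748e-03,  1.61475850e+01]), 'ft_force': array([-0.3550804 , -0.13605428,  0.32599462]), 'wrist_torque': array([ 0.02773507,  0.02171152, -0.00955726]), 'grip_force': 0.0, 'finger_gap': 85.33195411036641}
side [[ 9.84000e-01 -9.80000e-02  1.52000e-01  4.53712e+02]
 [-1.80000e-01 -5.01000e-01  8.46000e-01 -7.74499e+02]
 [-7.00000e-03 -8.60000e-01 -5.11000e-01  5.59356e+02]
 [ 0.00000e+00  0.00000e+00  0.00000e+00  1.00000e+00]] [[378.5133223    0.         246.44844836]
 [  0.         378.5133223  190.2228024 ]
 [  0.           0.           1.        ]]
top [[-1.000000e-02 -9.980000e-01  6.500000e-02  4.976980e+02]
 [-1.000000e+00  1.000000e-02  0.000000e+00  3.520000e+00]
 [-1.000000e-03 -6.500000e-02 -9.980000e-01  1.245752e+03]
 [ 0.000000e+00  0.000000e+00  0.000000e+00  1.000000e+00]] [[437.96621129   0.         253.21415234]
 [  0.         437.96621129 179.25766958]
 [  0.           0.           1.        ]]
```

View pics/top.png

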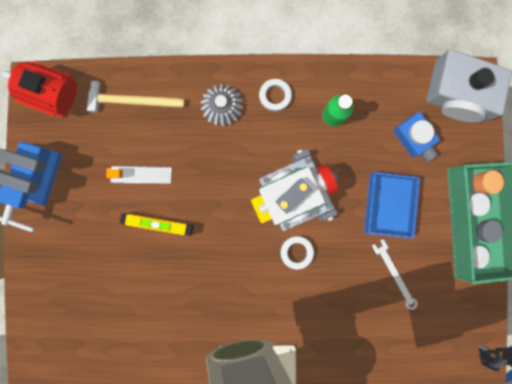

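View pics/side.png

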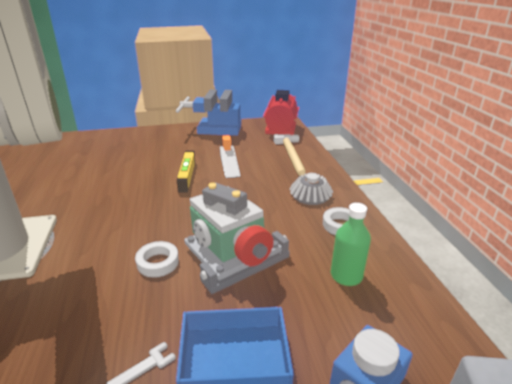

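The top view shows the gearbox at (298,198) with its nose at (262,207) and drum at (328,180), and the cap on top at (293,194). The tray is at (393,205), the level at (157,224), and the wedge at (140,175) with its grip at the left and tip at (172,175). The bearing is at (297,253). The side view shows the same layout. Next I measure positions from depth.

```bash
cat > m.py <<'E'
from h import *
D=pickle.load(open('d0.pkl','rb'))
def rect(P,m,name):
    Q=P[m]; Q=Q[~np.isnan(Q).any(1)]
    if len(Q)<8: print(name,'few',len(Q)); return
    (c,s,a)=cv2.minAreaRect(Q[:,:2].astype(np.float32))
    print(name,len(Q),'c',np.round(c,1),'size',np.round(s,1),'ang',round(a,1),'z med/5/95',np.percentile(Q[:,2],[50,5,95]).round(1),'mean',Q.mean(0).round(1))
for n in D:
    d=D[n];P=cloud(d);hsv=cv2.cvtColor(d['color'],cv2.COLOR_BGR2HSV);H,S,V=[hsv[...,i].astype(int) for i in range(3)]
    X,Y,Z=P[...,0],P[...,1],P[...,2]
    box=lambda x0,x1,y0,y1:(X>x0)&(X<x1)&(Y>y0)&(Y<y1)
    print('==',n,'table z',np.nanmedian(Z[box(300,700,0,100)&(S>80)&(H<20)]))
    rect(P,box(330,480,130,400)&(Z>25)&(Z<60),'level')
    rect(P,box(460,580,150,440)&(Z>2)&(Z<34),'wedge body')
    rect(P,box(460,580,150,440)&(Z>55),'wedge grip')
    rect(P,box(330,640,-300,60)&(Z>95)&(Z<150)&(S<60)&(V>140),'topface')
    rect(P,box(330,640,-300,60)&(Z>133)&(Z<180),'cap')
    rect(P,box(330,640,-300,60)&(Z>20)&(H>20)&(H<35)&(S>150),'yellow')
    rect(P,box(330,640,-300,60)&(Z>20)&((H<8)|(H>172))&(S>150),'red')
    rect(P,box(300,580,-450,-200)&(Z>40)&(H>95)&(H<125)&(S>120),'tray rim')
    rect(P,box(300,580,-450,-200)&(Z<10)&(Z>1)&(H>95)&(H<125)&(S>120),'tray floor')
E
python3 m.py
```

```text
== side table z -0.648023330922797
level 354 c [453.3 273.2] size [204.6  29.1] ang 80.1 z med/5/95 [39.4 27.3 41.6] mean [451.5 253.5  38. ]
wedge body 178 c [529.9 300. ] size [261.  115.6] ang 80.0 z med/5/95 [15.   2.3 30.5] mean [532.6 311.5  16. ]
wedge grip few 0
topface 1478 c [ 521.  -102.9] size [115.6 151. ] ang 26.9 z med/5/95 [119.1  99.3 123.7] mean [ 522.2 -131.7  116.2]
cap 775 c [525.9 -98.7] size [44.7 92.2] ang 42.9 z med/5/95 [152.4 136.1 158.5] mean [ 527.1 -109.7  149.9]
yellow few 0
red 737 c [ 570.  -198.1] size [74.3 27.7] ang 23.1 z med/5/95 [100.2  56.  118. ] mean [ 566.  -206.6   95.5]
tray rim 1006 c [ 500.4 -386.7] size [129.1 166.6] ang 83.6 z med/5/95 [47.7 41.  50.7] mean [ 482.9 -389.    46.8]
tray floor 4580 c [ 502.6 -369.9] size [ 95.6 160.6] ang 83.0 z med/5/95 [4.9 3.2 6.8] mean [ 501.  -371.9    5. ]
== top table z 0.5360011225006929
level 726 c [455.2 276.5] size [203.8  28.7] ang 80.3 z med/5/95 [41.  36.2 44.8] mean [454.6 275.4  40.8]
wedge body 1171 c [520.1 295. ] size [289.9 117. ] ang 89.8 z med/5/95 [ 3.5  2.1 26.5] mean [528.5 295.9   6.4]
wedge grip few 0
topface 1857 c [ 530.1 -105.6] size [136.9 162.7] ang 23.1 z med/5/95 [119.5  98.7 125.9] mean [529.  -97.1 117. ]
cap 638 c [526.2 -96.6] size [44.  90.1] ang 42.3 z med/5/95 [155.  150.8 160.8] mean [526.1 -96.4 155.2]
yellow 204 c [492.7 -16.5] size [69.9 29. ] ang 23.4 z med/5/95 [25.5 22.2 29.7] mean [492.2 -15.   25.9]
red 296 c [ 571.7 -194. ] size [79.7 32.8] ang 21.6 z med/5/95 [113.3  91.6 121.3] mean [ 570.1 -191.2  110.6]
tray rim 289 c [ 500.3 -383. ] size [131.7 168.1] ang 82.3 z med/5/95 [49.4 41.2 54.1] mean [ 483.9 -382.6   48.8]
tray floor 1989 c [ 499.5 -382.8] size [126.8 160.8] ang 83.5 z med/5/95 [5.6 2.2 9.1] mean [ 497.7 -389.6    5.6]
```

```bash
cat > m2.py <<'E'
exec(open('m.py').read().split('for n in D')[0])
for n in D:
    d=D[n];P=cloud(d);hsv=cv2.cvtColor(d['color'],cv2.COLOR_BGR2HSV);H,S,V=[hsv[...,i].astype(int) for i in range(3)]
    X,Y,Z=P[...,0],P[...,1],P[...,2]
    box=lambda x0,x1,y0,y1:(X>x0)&(X<x1)&(Y>y0)&(Y<y1)
    print('==',n)
    w=box(460,600,140,420)
    rect(P,w&(S<60)&(V>120),'wedge grey')
    rect(P,w&(S<60)&(V>120)&(Z>26),'wedge thick')
    rect(P,w&(S>130)&(H>3)&(H<20)&(V>170)&(Z>20),'orange')
    rect(P,w&(S>130)&(H>3)&(H<20)&(V>170)&(Z>60),'orange top')
    g=box(380,640,-250,60)
    u=np.array([np.cos(np.radians(-66.6)),np.sin(np.radians(-66.6))]); v=np.array([-u[1],u[0]])
    pl=119+0.055*((X-526)*u[0]+(Y+97)*u[1])
    m=g&(abs(Z-pl)<7)
    rect(P,m,'face')
    k=cv2.morphologyEx(m.astype(np.uint8),cv2.MORPH_OPEN,np.ones((5,5)))>0
    rect(P,k,'face opened')
    Q=P[k]; A=np.c_[Q[:,:2]-[526,-97],np.ones(len(Q))]
    c,*_=np.linalg.lstsq(A,Q[:,2],rcond=None); print('plane',c.round(4),'slope along u',(c[:2]@u).round(4),(c[:2]@v).round(4))
    y=g&(Z>10)&(Z<50)&(H>20)&(H<35)&(S>150)
    Q=P[y]
    if len(Q): print('nose u,v range',np.percentile((Q[:,:2]-[526,-97])@u,[1,50,99]).round(1),np.percentile((Q[:,:2]-[526,-97])@v,[1,50,99]).round(1))
    Q=P[k];print('face u,v range',np.percentile((Q[:,:2]-[526,-97])@u,[1,99]).round(1),np.percentile((Q[:,:2]-[526,-97])@v,[1,99]).round(1))
E
python3 m2.py
```

```text
== side
wedge grey 328 c [567.7 253.8] size [280.  108.5] ang 66.7 z med/5/95 [12.7 -1.3 29. ] mean [577.7 295.3  13.2]
wedge thick 44 c [586.5 376.3] size [51.8 27.2] ang 89.1 z med/5/95 [28.7 26.3 30.6] mean [583.4 371.3  28.6]
orange 73 c [591.2 385.9] size [41.1 16.3] ang 88.5 z med/5/95 [60.1 39.8 70.2] mean [591.1 376.5  57.6]
orange top 37 c [591.2 387.6] size [37.7 16.3] ang 88.5 z med/5/95 [68.  60.6 70.6] mean [591.2 380.9  66.9]
face 1117 c [ 537.  -118.2] size [100.  187.7] ang 23.9 z med/5/95 [121.1 115.9 124.3] mean [ 525.7 -129.5  120.6]
face opened 1029 c [527.4 -96.9] size [ 99.6 141.1] ang 23.9 z med/5/95 [121.3 116.  124.3] mean [ 523.  -128.   120.7]
plane [ 3.270000e-02 -2.910000e-02  1.199285e+02] slope along u 0.0397 0.0184
face u,v range [-64.8  70.1] [-48.1  48.2]
== top
wedge grey 592 c [568.1 306. ] size [185.9 132.8] ang 49.4 z med/5/95 [17.7  1.2 32. ] mean [582.7 313.1  17.4]
wedge thick 154 c [543.5 319.3] size [177.1  70.3] ang 46.8 z med/5/95 [29.3 26.2 38.3] mean [580.5 364.3  30. ]
orange 30 c [590.5 387.6] size [14.1 33.4] ang 0.0 z med/5/95 [70.  59.8 73.2] mean [588.1 383.7  68.5]
orange top 28 c [590.5 387.6] size [14.1 33.4] ang 0.0 z med/5/95 [70.2 63.2 73.3] mean [588.2 384.4  69.4]
face 1540 c [ 536.7 -116.8] size [100.3 187.9] ang 23.7 z med/5/95 [120.5 115.3 125.6] mean [529.4 -97.9 120.4]
face opened 1266 c [527. -95.] size [100.3 140.1] ang 23.9 z med/5/95 [120.7 115.4 125.8] mean [528.2 -94.1 120.6]
plane [ 2.320000e-02 -5.010000e-02  1.206824e+02] slope along u 0.0551 0.0014
nose u,v range [-101.4  -90.1  -72.8] [-32.9   0.3  36.1]
face u,v range [-70.2  67. ] [-47.   50.8]
```

>>> apply_moves:
  steps:
    - [1, 40, -25, 0, 0, 0, 1]
    - [1, 40, -25, 0, 0, 0, 1]
    - [1, 40, -25, 0, 0, 0, 1]
    - [1, 40, -25, 0, 0, 0, 1]
    - [1, 40, -25, 0, 0, 0, 1]
    - [1, 40, -25, 0, 0, 0, 1]
    - [1, 40, -25, 0, 0, 0, 1]
    - [1, 40, -25, 0, 0, 0, 1]

```text
time: 0.9
tool_pos: [486.6, -386.3, 231.1]
tcp_rot: [-180.0, 0.0, -24.0]
ft_force: [0.0, -1.4, 1.0]
finger_gap: 85.4
grip_force: 0.0
```

```bash
cat > plan.py <<'E'
import numpy as np, math, json
def plan(start, wps, vmax=45, pad=True, yaw_mod=None):
    # start (x,y,z,yaw); wps: (x,y,z,yaw,open,[vmax]) or ('hold',n,open); tool pointing down
    x=np.array(start[:3],float); a=start[3]; rows=[]
    for w in wps:
        if w[0]=='hold':
            rows+= [[w[2],0,0,0,0,0,0]]*w[1]; continue
        vm=w[5] if len(w)>5 else vmax
        t=np.array(w[:3],float); n=max(math.ceil(np.linalg.norm(t-x)/vm),math.ceil(abs(w[3]-a)/5-1e-9),1)
        for i in range(n):
            k=n-i; d=(t-x)/k; s,c=math.sin(math.radians(a)),math.cos(math.radians(a))
            l=[round(v,0 if k>1 else 1) for v in (d[0]*c+d[1]*s, d[0]*s-d[1]*c, -d[2])]
            turn=round(-(w[3]-a)/5/k,2)
            turn=max(-1,min(1,turn))
            x=x+np.array([l[0]*c+l[1]*s,l[0]*s-l[1]*c,-l[2]]); a-=turn*5
            rows.append([w[4],*l,0,0,turn])
    while len(rows)%8: rows.append([rows[-1][0],0,0,0,0,0,0])
    for i in range(0,len(rows),8): print(json.dumps(rows[i:i+8]))
    print('end',x.round(1),round(a,1))
E
python3 - <<'E'
from plan import *
plan((486.6,-386.3,231.1,-24),[(526,-97.5,195,-47.4,1),(526,-97.5,126,-47.4,1,25),('hold',1,1)])
print('---')
plan((526,-97.5,126,-47.4),[('hold',6,-1),(526,-97.5,195,-47.4,-1,30),(500,-383,130,-7,-1,40),(500,-383,34,-7,-1,24)])
E
```

```text
[[1, -12.0, -40.0, 5.0, 0, 0, 0.67], [1, -14.0, -39.0, 5.0, 0, 0, 0.67], [1, -16.0, -38.0, 5.0, 0, 0, 0.67], [1, -18.0, -37.0, 5.0, 0, 0, 0.67], [1, -21.0, -37.0, 5.0, 0, 0, 0.67], [1, -23.0, -35.0, 6.0, 0, 0, 0.66], [1, -24.3, -33.6, 5.1, 0, 0, 0.67], [1, 0.0, -0.0, 23.0, 0, 0, -0.0]]
[[1, 0.0, -0.0, 23.0, 0, 0, -0.0], [1, 0.0, -0.0, 23.0, 0, 0, -0.0], [1, 0, 0, 0, 0, 0, 0], [1, 0, 0, 0, 0, 0, 0], [1, 0, 0, 0, 0, 0, 0], [1, 0, 0, 0, 0, 0, 0], [1, 0, 0, 0, 0, 0, 0], [1, 0, 0, 0, 0, 0, 0]]
end [525.9 -97.5 126. ] -47.4
---
[[-1, 0, 0, 0, 0, 0, 0], [-1, 0, 0, 0, 0, 0, 0], [-1, 0, 0, 0, 0, 0, 0], [-1, 0, 0, 0, 0, 0, 0], [-1, 0, 0, 0, 0, 0, 0], [-1, 0, 0, 0, 0, 0, 0], [-1, 0.0, -0.0, -23.0, 0, 0, -0.0], [-1, 0.0, -0.0, -23.0, 0, 0, -0.0]]
[[-1, 0.0, -0.0, -23.0, 0, 0, -0.0], [-1, 21.0, 24.0, 7.0, 0, 0, -0.9], [-1, 20.0, 25.0, 7.0, 0, 0, -0.9], [-1, 17.0, 27.0, 7.0, 0, 0, -0.9], [-1, 15.0, 28.0, 7.0, 0, 0, -0.9], [-1, 13.0, 29.0, 7.0, 0, 0, -0.9], [-1, 11.0, 30.0, 8.0, 0, 0, -0.89], [-1, 9.0, 31.0, 7.0, 0, 0, -0.9]]
[[-1, 6.0, 31.0, 8.0, 0, 0, -0.89], [-1, 3.5, 31.3, 7.0, 0, 0, -0.9], [-1, -0.0, 0.0, 19.0, 0, 0, -0.0], [-1, -0.0, 0.0, 19.0, 0, 0, -0.0], [-1, -0.0, 0.0, 19.0, 0, 0, -0.0], [-1, -0.0, 0.0, 20.0, 0, 0, -0.0], [-1, -0.0, 0.0, 19.0, 0, 0, -0.0], [-1, 0, 0, 0, 0, 0, 0]]
end [ 500. -383.   34.] -7.0
```

>>> apply_moves:
  steps:
    - [1, -12, -40, 5, 0, 0, 0.67]
    - [1, -14, -39, 5, 0, 0, 0.67]
    - [1, -16, -38, 5, 0, 0, 0.67]
    - [1, -18, -37, 5, 0, 0, 0.67]
    - [1, -21, -37, 5, 0, 0, 0.67]
    - [1, -23, -35, 6, 0, 0, 0.66]
    - [1, -24.3, -33.6, 5, 0, 0, 0.67]
    - [1, 0, 0, 23, 0, 0, 0]

```text
time: 1.7
tool_pos: [525.6, -94.6, 174.3]
tcp_rot: [-179.8, -0.1, -47.1]
ft_force: [0.9, -1.1, -0.9]
finger_gap: 85.7
grip_force: 0.0
```

>>> apply_moves:
  steps:
    - [1, 0, 0, 23, 0, 0, 0]
    - [1, 0, 0, 23, 0, 0, 0]
    - [-1, 0, 0, 0, 0, 0, 0]
    - [-1, 0, 0, 0, 0, 0, 0]
    - [-1, 0, 0, 0, 0, 0, 0]
    - [-1, 0, 0, 0, 0, 0, 0]
    - [-1, 0, 0, 0, 0, 0, 0]
    - [-1, 0, 0, 0, 0, 0, 0]
  squeeze: 60

```text
time: 2.5
tool_pos: [525.1, -99.2, 128.4]
tcp_rot: [-179.9, -0.2, -47.3]
ft_force: [0.3, 2.9, 6.1]
finger_gap: 43.2
grip_force: 62.6
```

>>> apply_moves:
  steps:
    - [-1, 0, 0, -23, 0, 0, 0]
    - [-1, 0, 0, -23, 0, 0, 0]
    - [-1, 0, 0, -23, 0, 0, 0]
    - [-1, 21, 24, 7, 0, 0, -0.9]
    - [-1, 20, 25, 7, 0, 0, -0.9]
    - [-1, 17, 27, 7, 0, 0, -0.9]
    - [-1, 15, 28, 7, 0, 0, -0.9]
    - [-1, 13, 29, 7, 0, 0, -0.9]

```text
time: 3.3
tool_pos: [507.9, -258.8, 159.6]
tcp_rot: [180.0, 0.1, -24.6]
ft_force: [0.1, -0.1, -3.6]
finger_gap: 43.3
grip_force: 63.2
```

>>> apply_moves:
  steps:
    - [-1, 11, 30, 8, 0, 0, -0.9]
    - [-1, 9, 31, 7, 0, 0, -0.9]
    - [-1, 6, 31, 8, 0, 0, -0.9]
    - [-1, 3.5, 31, 7, 0, 0, -0.9]
    - [-1, 0, 0, 20, 0, 0, 0]
    - [-1, 0, 0, 20, 0, 0, 0]
    - [-1, 0, 0, 20, 0, 0, 0]
    - [-1, 0, 0, 0, 0, 0, 0]

```text
time: 4.1
tool_pos: [495.8, -382.2, 65.8]
tcp_rot: [-179.7, 0.4, -6.8]
ft_force: [-1.0, 0.2, -6.5]
finger_gap: 43.0
grip_force: 63.2
```

>>> apply_moves:
  steps:
    - [-1, 0, 0, 20, 0, 0, 0]
    - [-1, 0, 0, 20, 0, 0, 0]
    - [-1, 0, 0, 14, 0, 0, 0]
    - [-1, 0, 0, 0, 0, 0, 0]
    - [-1, 0, 0, 0, 0, 0, 0]
    - [-0.1, 0, 0, 0, 0, 0, 0]
    - [0.3, 0, 0, 0, 0, 0, 0]
    - [0.3, 0, 0, 0, 0, 0, 0]

```text
time: 4.9
tool_pos: [499.5, -384.9, 17.8]
tcp_rot: [179.9, -0.1, -6.8]
ft_force: [0.3, 0.2, -0.6]
finger_gap: 55.6
grip_force: 0.0
```

```bash
python3 - <<'E'
from plan import *
plan((500,-384,16,-6.9),[(500,-384,116,-6.9,1,34),(500,-260,190,5,1),(455,260,160,80.2,1),(454.5,275.5,60,80.2,1,40),(454.5,275.5,12,80.2,1,24),('hold',1,1),('hold',6,-1)])
print('---')
plan((454.5,275.5,12,80.2),[(454.5,275.5,90,80.2,-1,30),(460,240,180,86,-1,45),(531,-105,180,113.9,-1,45),(531,-105,150,113.9,-1,15)])
E
```

```text
[[1, 0.0, -0.0, -33.0, 0, 0, -0.0], [1, 0.0, -0.0, -34.0, 0, 0, -0.0], [1, 0.0, -0.0, -33.0, 0, 0, -0.0], [1, -4.0, -31.0, -18.0, 0, 0, -0.59], [1, -2.0, -31.0, -19.0, 0, 0, -0.6], [1, -0.0, -31.0, -18.0, 0, 0, -0.6], [1, 0.7, -30.7, -19.0, 0, 0, -0.59], [1, 0.0, -33.0, 2.0, 0, 0, -0.94]]
[[1, 3.0, -32.0, 2.0, 0, 0, -0.94], [1, 5.0, -32.0, 2.0, 0, 0, -0.94], [1, 8.0, -32.0, 2.0, 0, 0, -0.94], [1, 11.0, -31.0, 2.0, 0, 0, -0.94], [1, 13.0, -30.0, 2.0, 0, 0, -0.94], [1, 15.0, -29.0, 2.0, 0, 0, -0.94], [1, 18.0, -27.0, 2.0, 0, 0, -0.94], [1, 20.0, -26.0, 2.0, 0, 0, -0.94]]
[[1, 22.0, -24.0, 2.0, 0, 0, -0.94], [1, 24.0, -22.0, 2.0, 0, 0, -0.94], [1, 26.0, -20.0, 2.0, 0, 0, -0.94], [1, 27.0, -18.0, 2.0, 0, 0, -0.94], [1, 28.0, -16.0, 1.0, 0, 0, -0.94], [1, 30.0, -13.0, 2.0, 0, 0, -0.94], [1, 30.6, -11.5, 1.0, 0, 0, -0.94], [1, 5.0, -1.0, 33.0, 0, 0, 0.0]]
[[1, 5.0, -1.0, 34.0, 0, 0, 0.0], [1, 5.1, -1.1, 33.0, 0, 0, 0.0], [1, 0.0, -0.0, 16.0, 0, 0, 0.0], [1, 0.0, -0.0, 16.0, 0, 0, 0.0], [1, 0.0, -0.0, 16.0, 0, 0, 0.0], [1, 0, 0, 0, 0, 0, 0], [-1, 0, 0, 0, 0, 0, 0], [-1, 0, 0, 0, 0, 0, 0]]
[
[... 337 characters left out ...]
11.0, 4.0, -30.0, 0, 0, -0.39], [-1, -12.0, 3.0, -30.0, 0, 0, -0.38], [-1, -11.4, 3.3, -30.0, 0, 0, -0.39], [-1, -42.0, 12.0, -0.0, 0, 0, -0.7], [-1, -43.0, 9.0, -0.0, 0, 0, -0.7]]
[[-1, -44.0, 7.0, -0.0, 0, 0, -0.7], [-1, -44.0, 4.0, -0.0, 0, 0, -0.7], [-1, -44.0, 1.0, -0.0, 0, 0, -0.69], [-1, -44.0, -1.0, -0.0, 0, 0, -0.7], [-1, -44.0, -4.0, -0.0, 0, 0, -0.69], [-1, -43.1, -7.3, -0.0, 0, 0, -0.7], [-1, 0.0, 0.0, 10.0, 0, 0, 0.0], [-1, 0.0, 0.0, 10.0, 0, 0, 0.0]]
[[-1, 0.0, 0.0, 10.0, 0, 0, 0.0], [-1, 0, 0, 0, 0, 0, 0], [-1, 0, 0, 0, 0, 0, 0], [-1, 0, 0, 0, 0, 0, 0], [-1, 0, 0, 0, 0, 0, 0], [-1, 0, 0, 0, 0, 0, 0], [-1, 0, 0, 0, 0, 0, 0], [-1, 0, 0, 0, 0, 0, 0]]
end [ 531. -105.  150.] 113.9
```

>>> apply_moves:
  steps:
    - [0.3, 0, 0, -33, 0, 0, 0]
    - [0.3, 0, 0, -34, 0, 0, 0]
    - [0.3, 0, 0, -33, 0, 0, 0]
    - [1, -4, -31, -18, 0, 0, -0.6]
    - [1, -2, -31, -19, 0, 0, -0.6]
    - [1, 0, -31, -18, 0, 0, -0.6]
    - [1, 0.7, -30.7, -19, 0, 0, -0.58]
    - [1, 0, -33, 2, 0, 0, -0.94]

```text
time: 5.7
tool_pos: [497.5, -227.4, 193.3]
tcp_rot: [179.7, -0.4, 10.0]
ft_force: [0.5, -0.7, 0.7]
finger_gap: 85.6
grip_force: 0.0
```

>>> apply_moves:
  steps:
    - [1, 3, -32, 2, 0, 0, -0.94]
    - [1, 5, -32, 2, 0, 0, -0.94]
    - [1, 8, -32, 2, 0, 0, -0.94]
    - [1, 11, -31, 2, 0, 0, -0.94]
    - [1, 13, -30, 2, 0, 0, -0.94]
    - [1, 15, -29, 2, 0, 0, -0.94]
    - [1, 18, -27, 2, 0, 0, -0.94]
    - [1, 20, -26, 2, 0, 0, -0.94]

```text
time: 6.5
tool_pos: [472.5, 34.0, 173.4]
tcp_rot: [179.9, -0.1, 47.6]
ft_force: [0.9, 0.2, 0.6]
finger_gap: 85.5
grip_force: 0.0
```

>>> apply_moves:
  steps:
    - [1, 22, -24, 2, 0, 0, -0.94]
    - [1, 24, -22, 2, 0, 0, -0.94]
    - [1, 26, -20, 2, 0, 0, -0.94]
    - [1, 27, -18, 2, 0, 0, -0.94]
    - [1, 28, -16, 1, 0, 0, -0.94]
    - [1, 30, -13, 2, 0, 0, -0.94]
    - [1, 30.6, -11.5, 1, 0, 0, -0.94]
    - [1, 0, 0, 0, 0, 0, 0]

```text
time: 7.3
tool_pos: [451.5, 263.2, 161.2]
tcp_rot: [179.9, -0.1, 80.7]
ft_force: [-0.2, -0.3, 0.4]
finger_gap: 85.6
grip_force: 0.0
```

```bash
python3 - <<'E'
from h import *
s=r.sense(); print(s['tool_pos'],s['tcp_rot'],s['time'])
D={'wrist':snap('wrist'),'top':snap('top')}; pickle.dump(D,open('d1.pkl','wb'))
cv2.imwrite('pics/w1.png',np.hstack([cv2.resize(D[n]['color'],(400,300)) for n in D]))
d=D['wrist'];P=cloud(d);hsv=cv2.cvtColor(d['color'],cv2.COLOR_BGR2HSV);H,S,V=[hsv[...,i].astype(int) for i in range(3)]
X,Y,Z=P[...,0],P[...,1],P[...,2]
m=(Z>25)&(Z<60)&(X>380)&(X<500)&(Y>150)&(Y<400)
print(m.sum(),(d['depth']>0).mean())
if m.sum()>20:
  Q=P[m];print(cv2.minAreaRect(Q[:,:2].astype(np.float32)),np.percentile(Q[:,2],[5,50,95]))
d=D['top'];P=cloud(d);X,Y,Z=P[...,0],P[...,1],P[...,2]
m=(Z>12)&(Z<45)&(X>420)&(X<580)&(Y<-320)&(Y>-445)&(d['color'].max(-1)<130)
print(m.sum(),P[m].mean(0))
E
```

```text
[451.49191792 263.24249158 161.22587806] [ 1.79943407e+02 -1.24834128e-01  8.06785805e+01] 7.3
5402 0.9961039225260416
((453.7978820800781, 277.6076354980469), (200.8389892578125, 28.674224853515625), 80.12156677246094) [39.55502682 40.9726532  42.57499544]
31 [ 497.67296813 -362.64213086   30.77213826]
```

View pics/w1.png

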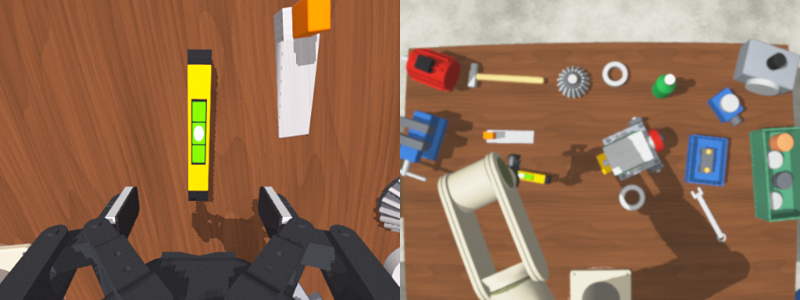

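The wrist view (left half) shows the yellow level at (200,125) upright between the fingers, and the wedge at (295,75) with its orange grip at the top. The top view (right half) shows the cap lying in the tray at (707,160). Next: grasp the level.

>>> apply_moves:
  steps:
    - [1, 15, 0, 36, 0, 0, 0]
    - [1, 0, 0, 36, 0, 0, 0]
    - [1, 0, 0, 30, 0, 0, 0]
    - [1, 0, 0, 24, 0, 0, 0]
    - [1, 0, 0, 22, 0, 0, 0]
    - [1, 0, 0, 0, 0, 0, 0]
    - [-1, 0, 0, 0, 0, 0, 0]
    - [-1, 0, 0, 0, 0, 0, 0]

```text
time: 8.2
tool_pos: [455.9, 274.7, 14.2]
tcp_rot: [179.9, -0.1, 80.3]
ft_force: [0.4, -0.3, -0.1]
finger_gap: 58.8
grip_force: 0.0
```

>>> apply_moves:
  steps:
    - [-1, 0, 0, 0, 0, 0, 0]
    - [-1, 0, 0, 0, 0, 0, 0]
    - [-1, 0, 0, 0, 0, 0, 0]
    - [-1, 0, 0, 0, 0, 0, 0]
    - [-1, 0, 0, -20, 0, 0, 0]
    - [-1, 0, 0, -30, 0, 0, 0]
    - [-1, 0, 0, -30, 0, 0, 0]
    - [-1, 0, 0, 0, 0, 0, 0]
  squeeze: 50

```text
time: 9.0
tool_pos: [457.3, 276.1, 97.1]
tcp_rot: [179.6, -0.3, 80.4]
ft_force: [1.6, 0.7, -3.1]
finger_gap: 27.1
grip_force: 50.4
```

```bash
python3 - <<'E'
from plan import *
from bench import r
s=r.sense(); print(s['tool_pos'])
plan((455.5,276,93,80.3),[(460,240,180,86,-1,45),(530.5,-103.5,180,113.9,-1,45),('hold',1,-1)])
E
```

```text
[457.29052149 276.10169694  97.09609159]
[[-1, -12.0, 4.0, -29.0, 0, 0, -0.38], [-1, -11.0, 3.0, -29.0, 0, 0, -0.38], [-1, -12.0, 2.3, -29.0, 0, 0, -0.38], [-1, -42.0, 12.0, -0.0, 0, 0, -0.7], [-1, -43.0, 9.0, -0.0, 0, 0, -0.7], [-1, -43.0, 7.0, -0.0, 0, 0, -0.7], [-1, -44.0, 4.0, -0.0, 0, 0, -0.7], [-1, -44.0, 1.0, -0.0, 0, 0, -0.69]]
[[-1, -44.0, -2.0, -0.0, 0, 0, -0.7], [-1, -43.0, -4.0, -0.0, 0, 0, -0.69], [-1, -43.6, -6.6, -0.0, 0, 0, -0.7], [-1, 0, 0, 0, 0, 0, 0], [-1, 0, 0, 0, 0, 0, 0], [-1, 0, 0, 0, 0, 0, 0], [-1, 0, 0, 0, 0, 0, 0], [-1, 0, 0, 0, 0, 0, 0]]
end [ 530.5 -103.5  180. ] 113.9
```

>>> apply_moves:
  steps:
    - [-1, -12, 4, -29, 0, 0, -0.38]
    - [-1, -11, 3, -29, 0, 0, -0.38]
    - [-1, -12, 2.3, -29, 0, 0, -0.38]
    - [-1, -42, 12, 0, 0, 0, -0.7]
    - [-1, -43, 9, 0, 0, 0, -0.7]
    - [-1, -43, 7, 0, 0, 0, -0.7]
    - [-1, -44, 4, 0, 0, 0, -0.7]
    - [-1, -44, 1, 0, 0, 0, -0.7]

```text
time: 9.8
tool_pos: [502.9, 22.2, 177.7]
tcp_rot: [-179.9, -0.0, 103.7]
ft_force: [1.7, 0.5, -3.7]
finger_gap: 27.2
grip_force: 50.5
```

>>> apply_moves:
  steps:
    - [-1, -44, -2, 0, 0, 0, -0.7]
    - [-1, -43, -4, 0, 0, 0, -0.7]
    - [-1, -43.6, -6.6, 0, 0, 0, -0.7]
    - [-1, 0, 0, 0, 0, -0.3, 0]
    - [-1, 0, 0, 0, 0, -0.33, 0]
    - [-1, 0, 0, 0, 0, 0, 0]
    - [-1, 0, 0, 0, 0, 0, 0]
    - [-1, 0, 0, 0, 0, 0, 0]

```text
time: 10.6
tool_pos: [529.7, -103.6, 179.2]
tcp_rot: [180.0, 3.1, 114.1]
ft_force: [0.6, 0.2, -3.3]
finger_gap: 27.1
grip_force: 50.5
```

```bash
python3 - <<'E'
from h import *
s=r.sense(); print(s['tool_pos'],s['tcp_rot'],s['time'])
D={'wrist':snap('wrist'),'side':snap('side')}; pickle.dump(D,open('d2.pkl','wb'))
for n in D:
  P=cloud(D[n]);X,Y,Z=P[...,0],P[...,1],P[...,2]
  m=(Z>160)&(Z<215)&(X>440)&(X<620)&(Y>-230)&(Y<30); hsv=cv2.cvtColor(D[n]['color'],cv2.COLOR_BGR2HSV)
  m&=(hsv[...,0]>22)&(hsv[...,0]<70)&(hsv[...,1]>130)
  Q=P[m]; print(n,len(Q),Q.mean(0).round(1),cv2.minAreaRect(Q[:,:2].astype(np.float32)),np.percentile(Q[:,2],[5,50,95]))
E
```

```text
[ 529.73144065 -103.56223731  179.20493247] [179.9970999    3.12665631 114.1493306 ] 10.6
wrist 10970 [512.9 -65.4 204.3] ((519.6278686523438, -80.29368591308594), (27.341064453125, 122.97029113769531), 23.99364471435547) [201.27372351 203.6732489  208.53885138]
side 51 [ 534.3 -124.2  203.5] ((522.259521484375, -97.88233947753906), (23.829181671142578, 151.7810516357422), 23.075963973999023) [179.14445023 207.42457429 208.7592359 ]
```

>>> apply_moves:
  steps:
    - [-1, 0, 0, 14, 0, 0, 0]
    - [-1, 0, 0, 12, 0, 0, 0]
    - [-1, 0, 0, 8, 0, 0, 0]
    - [-1, 0, 0, 5, 0, 0, 0]
    - [-1, 0, 0, 4, 0, 0, 0]
    - [-1, 0, 0, 0, 0, 0, 0]
    - [-1, 0, 0, 0, 0, 0, 0]
    - [-1, 0, 0, 0, 0, 0, 0]

```text
time: 11.5
tool_pos: [531.1, -107.1, 136.9]
tcp_rot: [180.0, 3.2, 114.0]
ft_force: [-0.0, -0.3, -3.6]
finger_gap: 26.9
grip_force: 50.6
```

>>> apply_moves:
  steps:
    - [-1, 0, 0, 1, 0, 0, 0]
    - [-1, 0, 0, 1, 0, 0, 0]
    - [-1, 0, 0, 0, 0, 0, 0]
    - [-0.2, 0, 0, 0, 0, 0, 0]
    - [-0.1, 0, 0, 0, 0, 0, 0]
    - [0.1, 0, 0, 0, 0, 0, 0]
    - [0.1, 0, 0, 0, 0, 0, 0]
    - [0.1, 0, 0, 0, 0, 0, 0]

```text
time: 12.3
tool_pos: [530.9, -107.1, 134.5]
tcp_rot: [180.0, 3.2, 114.0]
ft_force: [-0.0, -0.5, -0.5]
finger_gap: 47.7
grip_force: 0.0
```

>>> apply_moves:
  steps:
    - [0.2, 0, 0, -20, 0, 0, 0]
    - [0.3, 0, 0, -25, 0, 0, 0]
    - [0.5, 0, 0, -35, 0, 0, 0]
    - [1, 0, 0, -20, 0, 0.3, 0]
    - [1, 0, 0, 0, 0, 0.33, 0]
    - [1, 0, 0, 0, 0, 0, 0]
    - [1, 0, 0, 0, 0, 0, 0]
    - [1, 0, 0, 0, 0, 0, 0]

```text
time: 13.1
tool_pos: [527.7, -101.9, 232.4]
tcp_rot: [-179.9, -0.1, 114.0]
ft_force: [-0.3, -0.5, -0.8]
finger_gap: 85.5
grip_force: 0.0
```

```bash
python3 - <<'E'
from h import *
s=r.sense(); print(s['tool_pos'],s['tcp_rot'],s['time'])
D={'wrist':snap('wrist'),'side':snap('side')}; pickle.dump(D,open('d3.pkl','wb'))
cv2.imwrite('pics/w3.png',np.hstack([cv2.resize(D[n]['color'],(400,300)) for n in D]))
for n in D:
  P=cloud(D[n]);X,Y,Z=P[...,0],P[...,1],P[...,2]
  m=(Z>135)&(Z<172)&(X>420)&(X<640)&(Y>-250)&(Y<50)
  Q=P[m]; print(n,len(Q),cv2.minAreaRect(Q[:,:2].astype(np.float32)),np.percentile(Q[:,2],[5,50,95]))
E
```

```text
[ 527.71840753 -101.89135878  232.41392486] [-1.79871904e+02 -8.22200906e-02  1.14035008e+02] 13.1
wrist 7394 ((529.5484008789062, -103.29908752441406), (28.122413635253906, 200.3925018310547), 23.971656799316406) [156.57919209 161.14762726 166.39024084]
side 1311 ((529.6690673828125, -107.57101440429688), (30.314220428466797, 204.67977905273438), 24.026357650756836) [137.51843602 156.92680363 165.61206044]
```

View pics/w3.png

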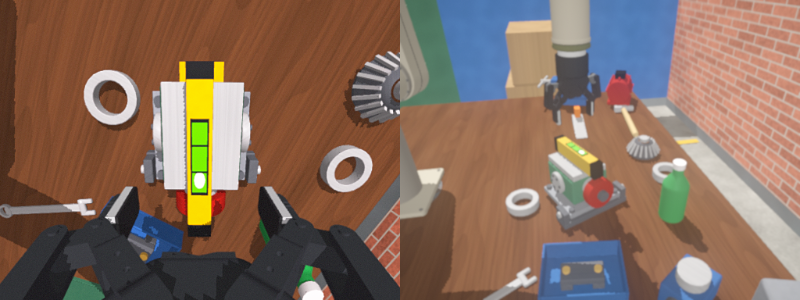

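The level lies along the top face (wrist view, around (200,150)) with its bubble at (200,181) at the drum end, as expected while the nose is down. The cap is in the tray and the bystanders have not moved. Next is the wedge.

```bash
python3 - <<'E'
from h import *
D=pickle.load(open('d1.pkl','rb')); d=D['wrist']; print(d['hand_eye'].round(2))
P=cloud(d);hsv=cv2.cvtColor(d['color'],cv2.COLOR_BGR2HSV);H,S,V=[hsv[...,i].astype(int) for i in range(3)]
X,Y,Z=P[...,0],P[...,1],P[...,2]
w=(X>520)&(X<640)&(Y>180)&(Y<450)
for nm,m in (('grey',w&(S<60)&(V>100)&(Z>2)&(Z<36)),('orange',w&(S>130)&(H<22)&(V>170)&(Z>60))):
  m=cv2.morphologyEx(m.astype(np.uint8),cv2.MORPH_OPEN,np.ones((3,3)))>0
  Q=P[m]; print(nm,len(Q),cv2.minAreaRect(Q[:,:2].astype(np.float32)),np.percentile(Q[:,2],[5,50,95]).round(1),Q.min(0).round(1),Q.max(0).round(1))
from plan import *
s=r.sense()
plan((*(s['tool_pos']),114),[(585,350,210,90,1,45),('hold',1,1)])
E
```

```text
[[   0.     -0.95   -0.31   79.66]
 [   1.      0.      0.     -0.18]
 [  -0.     -0.31    0.95 -143.36]
 [   0.      0.      0.      1.  ]]
grey 6708 ((601.1412963867188, 324.7051696777344), (164.30401611328125, 60.71129608154297), 88.34092712402344) [ 5.8 19.9 31. ] [570.2 242.8   2. ] [632.9 407.5  35.3]
orange 1394 ((594.7820434570312, 388.2923583984375), (32.274574279785156, 24.96109390258789), 88.24317932128906) [63.  70.7 72.1] [582.3 371.9  60. ] [607.1 404.8  73.4]
[[1, 35.0, 21.0, 2.0, 0, 0, 0.44], [1, 36.0, 20.0, 2.0, 0, 0, 0.44], [1, 37.0, 19.0, 2.0, 0, 0, 0.44], [1, 38.0, 17.0, 2.0, 0, 0, 0.43], [1, 38.0, 16.0, 2.0, 0, 0, 0.44], [1, 39.0, 14.0, 2.0, 0, 0, 0.43], [1, 39.0, 13.0, 2.0, 0, 0, 0.44], [1, 40.0, 11.0, 2.0, 0, 0, 0.43]]
[[1, 40.0, 10.0, 2.0, 0, 0, 0.44], [1, 41.0, 8.0, 2.0, 0, 0, 0.43], [1, 41.3, 7.4, 3.0, 0, 0, 0.44], [1, 0, 0, 0, 0, 0, 0], [1, 0, 0, 0, 0, 0, 0], [1, 0, 0, 0, 0, 0, 0], [1, 0, 0, 0, 0, 0, 0], [1, 0, 0, 0, 0, 0, 0]]
end [585. 350. 210.] 90.0
```

>>> apply_moves:
  steps:
    - [1, 35, 21, 2, 0, 0, 0.44]
    - [1, 36, 20, 2, 0, 0, 0.44]
    - [1, 37, 19, 2, 0, 0, 0.44]
    - [1, 38, 17, 2, 0, 0, 0.43]
    - [1, 38, 16, 2, 0, 0, 0.44]
    - [1, 39, 14, 2, 0, 0, 0.43]
    - [1, 39, 13, 2, 0, 0, 0.44]
    - [1, 40, 11, 2, 0, 0, 0.43]

```text
time: 14.0
tool_pos: [568.9, 227.7, 217.6]
tcp_rot: [-180.0, 0.0, 96.5]
ft_force: [0.4, -0.6, 0.4]
finger_gap: 85.5
grip_force: 0.0
```

>>> apply_moves:
  steps:
    - [1, 40, 10, 2, 0, 0, 0.44]
    - [1, 41, 8, 2, 0, 0, 0.43]
    - [1, 26, 7, 3, 0, 0, 0.7]
    - [1, 0, 0, 0, 0, 0, 0]
    - [1, 0, 0, 0, 0, 0, 0]
    - [1, 0, 0, 0, 0, 0, 0]
    - [1, 0, 0, 0, 0, 0, 0]
    - [1, 0, 0, 0, 0, 0, 0]

```text
time: 14.8
tool_pos: [585.7, 333.6, 211.6]
tcp_rot: [180.0, -0.0, 88.7]
ft_force: [1.0, -0.0, 0.3]
finger_gap: 85.4
grip_force: 0.0
```

```bash
cat > wd.py <<'E'
from h import *
s=r.sense(); print(s['tool_pos'],s['tcp_rot'],s['time'])
d=snap('wrist'); cv2.imwrite('pics/w4.png',d['color'])
P=cloud(d);hsv=cv2.cvtColor(d['color'],cv2.COLOR_BGR2HSV);H,S,V=[hsv[...,i].astype(int) for i in range(3)]
X,Y,Z=P[...,0],P[...,1],P[...,2]
w=(X>520)&(X<660)&(Y>180)&(Y<450)
for nm,m in (('grey',w&(S<60)&(V>100)&(Z>2)&(Z<36)),('orange',w&(S>130)&(H<22)&(V>170)&(Z>60))):
  m=cv2.morphologyEx(m.astype(np.uint8),cv2.MORPH_OPEN,np.ones((3,3)))>0
  Q=P[m]; print(nm,len(Q),cv2.minAreaRect(Q[:,:2].astype(np.float32)),np.percentile(Q[:,2],[5,50,95]).round(1),Q.min(0).round(1),Q.max(0).round(1))
E
python3 wd.py
```

```text
[585.67780533 333.56464836 211.5949918 ] [ 1.79976711e+02 -6.76380782e-03  8.86854107e+01] 14.8
grey 3264 ((594.0693969726562, 324.83917236328125), (164.54954528808594, 44.01762390136719), 88.84397888183594) [ 6.1 20.4 30.9] [571.3 242.3   2.7] [617.7 407.4  33.3]
orange 676 ((595.72216796875, 389.470703125), (33.17179870605469, 22.914794921875), 88.5165023803711) [69.2 70.5 71.7] [583.9 372.6  67.6] [607.4 405.8  72.7]
```

>>> apply_moves:
  steps:
    - [1, 28, 4.2, 38, 0, 0, 0]
    - [1, 28.4, 4.2, 40, 0, 0, 0]
    - [1, 0, 0, 38, 0, 0, 0]
    - [1, 0, 0, 30, 0, 0, 0]
    - [1, 0, 0, 18, 0, 0, 0]
    - [1, 0, 0, 12, 0, 0, 0]
    - [1, 0, 0, 0, 0, 0, 0]
    - [1, 0, 0, 0, 0, 0, 0]

```text
time: 15.65
tool_pos: [596.2, 391.0, 37.1]
tcp_rot: [179.9, -0.1, 88.7]
ft_force: [0.7, 0.4, -0.2]
finger_gap: 85.6
grip_force: 0.0
```

>>> apply_moves:
  steps:
    - [-1, 0, 0, 0, 0, 0, 0]
    - [-1, 0, 0, 0, 0, 0, 0]
    - [-1, 0, 0, 0, 0, 0, 0]
    - [-1, 0, 0, 0, 0, 0, 0]
    - [-1, 0, 0, 0, 0, 0, 0]
    - [-1, 0, 0, 0, 0, 0, 0]
    - [-1, 0, 0, 0, 0, 0, 0]
    - [-1, 0, 0, 0, 0, 0, 0]
  squeeze: 100

```text
time: 16.45
tool_pos: [595.6, 391.0, 35.9]
tcp_rot: [179.9, -0.0, 88.7]
ft_force: [1.4, -0.3, 5.2]
finger_gap: 22.7
grip_force: 99.1
```

```bash
python3 - <<'E'
from plan import *
from bench import r
s=r.sense(); p=s['tool_pos']; print(p,s['tcp_rot'],s['ft_force'],s['finger_gap'])
plan((*p,88.7),[(p[0],p[1],p[2]+25,88.7,-1,14),(420,144.5,p[2]+25,114,-1,40),('hold',1,-1)])
E
```

```text
[595.58755372 390.98699195  35.91599951] [ 1.79938370e+02 -3.67378028e-02  8.87458349e+01] [ 1.37603626 -0.31727204  5.22422063] 22.74503195445112
[[-1, 0.0, 0.0, -12.0, 0, 0, -0.0], [-1, 0.0, 0.0, -13.0, 0, 0, -0.0], [-1, -31.0, -21.0, -0.0, 0, 0, -0.63], [-1, -30.0, -23.0, -0.0, 0, 0, -0.63], [-1, -29.0, -25.0, -0.0, 0, 0, -0.63], [-1, -27.0, -26.0, -0.0, 0, 0, -0.63], [-1, -26.0, -28.0, -0.0, 0, 0, -0.63], [-1, -25.0, -29.0, -0.0, 0, 0, -0.64]]
[[-1, -23.0, -30.0, -0.0, 0, 0, -0.63], [-1, -20.6, -31.1, -0.0, 0, 0, -0.64], [-1, 0, 0, 0, 0, 0, 0], [-1, 0, 0, 0, 0, 0, 0], [-1, 0, 0, 0, 0, 0, 0], [-1, 0, 0, 0, 0, 0, 0], [-1, 0, 0, 0, 0, 0, 0], [-1, 0, 0, 0, 0, 0, 0]]
end [420.  144.5  60.9] 114.0
```

>>> apply_moves:
  steps:
    - [-1, 0, 0, -12, 0, 0, 0]
    - [-1, 0, 0, -13, 0, 0, 0]
    - [-1, -31, -21, 0, 0, 0, -0.63]
    - [-1, -30, -23, 0, 0, 0, -0.63]
    - [-1, -29, -25, 0, 0, 0, -0.63]
    - [-1, -27, -26, 0, 0, 0, -0.63]
    - [-1, -26, -28, 0, 0, 0, -0.63]
    - [-1, -25, -29, 0, 0, 0, -0.64]

```text
time: 17.25
tool_pos: [461.8, 204.4, 60.6]
tcp_rot: [-180.0, -0.0, 107.8]
ft_force: [1.3, -0.1, -3.1]
finger_gap: 22.6
grip_force: 99.3
```

>>> apply_moves:
  steps:
    - [-1, -23, -30, 0, 0, 0, -0.63]
    - [-1, -20.6, -31, 0, 0, 0, -0.64]
    - [-1, 0, 0, 0, 0, 0, 0]
    - [-1, 0, 0, 0, 0, 0, 0]
    - [-1, 0, 0, 0, 0, 0, 0]
    - [-1, 0, 0, 0, 0, 0, 0]
    - [-1, 0, 0, 0, 0, 0, 0]
    - [-1, 0, 0, 0, 0, 0, 0]

```text
time: 18.05
tool_pos: [419.9, 144.6, 60.2]
tcp_rot: [-180.0, -0.0, 114.1]
ft_force: [0.3, 1.2, -4.8]
finger_gap: 22.8
grip_force: 99.6
```

```bash
python3 - <<'E'
from h import *
s=r.sense(); print(s['tool_pos'],s['tcp_rot'],s['time'])
D={'top':snap('top'),'side':snap('side')}; pickle.dump(D,open('d5.pkl','wb'))
cv2.imwrite('pics/w5.png',np.hstack([cv2.resize(D[n]['color'][120:290,140:380],(400,283),interpolation=2) for n in D]))
u=np.array([.407,-.914]);v=np.array([.914,.407]);c=np.array([527.2,-95.5])
for n in D:
  P=cloud(D[n]);X,Y,Z=P[...,0],P[...,1],P[...,2]
  hsv=cv2.cvtColor(D[n]['color'],cv2.COLOR_BGR2HSV);H,S,V=[hsv[...,i].astype(int) for i in range(3)]
  a=(P[...,:2]-c)@u; b=(P[...,:2]-c)@v
  m=(a>-290)&(a<-105)&(abs(b)<60)&(S<60)&(V>120)&(Z>12)&(Z<65)
  if m.sum()>5: print(n,'wedge',m.sum(),'a',np.percentile(a[m],[2,98]).round(1),'b',np.percentile(b[m],[2,50,98]).round(1),'z',np.percentile(Z[m],[5,50,95]).round(1)); Q=P[m]; print(cv2.minAreaRect(Q[:,:2].astype(np.float32)))
  m=(a>-130)&(a<-70)&(abs(b)<60)&(H>20)&(H<35)&(S>150)&(Z<60)
  if m.sum()>5: print(n,'nose',m.sum(),'a',np.percentile(a[m],[2,98]).round(1),'b',np.percentile(b[m],[2,50,98]).round(1),'z',np.percentile(Z[m],[5,50,95]).round(1))
E
```

```text
[419.92388011 144.56319753  60.17468728] [-1.79984670e+02 -5.50135623e-03  1.14081142e+02] 18.05
top wedge 692 a [-228.2 -115.6] b [-22.5  -1.5  19.7] z [29.7 41.1 51.5]
((455.64215087890625, 61.659645080566406), (44.02371597290039, 119.31326293945312), 24.246965408325195)
top nose 217 a [-102.3  -72.4] b [-33.5   9.7  36.8] z [ 1.8 25.3 29.2]
side wedge 506 a [-271.3 -145.7] b [-24.2 -14.9  19.6] z [28.5 44.9 54. ]
((442.3048400878906, 90.88700866699219), (46.08604431152344, 146.19972229003906), 24.036895751953125)
```

View pics/w5.png

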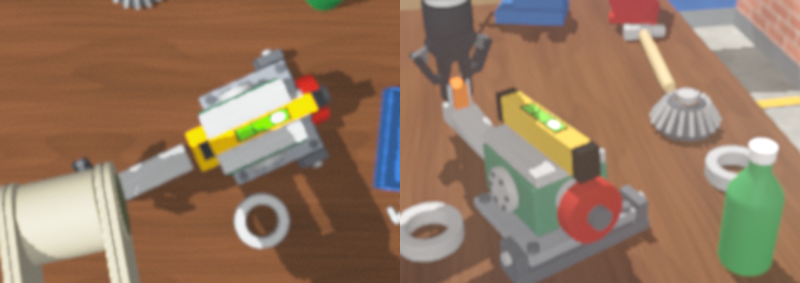

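The wedge is aligned with the gearbox in both views. In the top half its tip is at (190,152), about 13 mm short of the nose at (200,148). I lower it and push.

>>> apply_moves:
  steps:
    - [-1, 0, 0, 10, 0, 0, 0]
    - [-1, 0, 0, 7, 0, 0, 0]
    - [-1, 0, 0, 4, 0, 0, 0]
    - [-1, 0, 0, 2, 0, 0, 0]
    - [-1, 0, 0, 0, 0, 0, 0]
    - [-1, 0, 0, 0.8, 0, 0, 0]
    - [-1, 0, 0, 0, 0, 0, 0]
    - [-1, 0, 0, 0, 0, 0, 0]

```text
time: 18.95
tool_pos: [420.0, 144.2, 36.7]
tcp_rot: [180.0, 0.0, 114.0]
ft_force: [-0.3, -0.3, -4.7]
finger_gap: 22.6
grip_force: 99.8
```

>>> apply_moves:
  steps:
    - [-1, -5, 0, 0, 0, 0, 0]
    - [-1, -5, 0, 0, 0, 0, 0]
    - [-1, -5, 0, 0, 0, 0, 0]
    - [-1, -5, 0, 0, 0, 0, 0]
    - [-1, -5, 0, 0, 0, 0, 0]
    - [-1, -5, 0, 0, 0, 0, 0]
    - [-1, -3, 0, 0, 0, 0, 0]
    - [-1, 0, 0, 0, 0, 0, 0]

```text
time: 19.75
tool_pos: [433.4, 113.6, 36.4]
tcp_rot: [180.0, 0.0, 114.0]
ft_force: [-0.2, 1.0, -3.7]
finger_gap: 22.9
grip_force: 99.8
```

>>> apply_moves:
  steps:
    - [-1, 0, 0, 0.7, 0, 0, 0]
    - [-1, 0, 0, 0.6, 0, 0, 0]
    - [-1, -3, 0, 0, 0, 0, 0]
    - [-1, -3, 0, 0, 0, 0, 0]
    - [-1, -3, 0, 0, 0, 0, 0]
    - [-1, 0, 0, 0, 0, 0, 0]
    - [-1, 0, 0, 0, 0, 0, 0]
    - [-1, 0, 0, 0, 0, 0, 0]

```text
time: 20.55
tool_pos: [437.8, 105.9, 35.9]
tcp_rot: [179.9, 0.0, 114.0]
ft_force: [-1.0, 1.9, 5.1]
finger_gap: 22.6
grip_force: 100.9
```

>>> apply_moves:
  steps:
    - [-1, -3, 0, 0, 0, 0, 0]
    - [-1, -3, 0, 0, 0, 0, 0]
    - [-1, -3, 0, 0, 0, 0, 0]
    - [-1, -3, 0, 0, 0, 0, 0]
    - [-1, -3, 0, 0, 0, 0, 0]
    - [-1, -3, 0, 0, 0, 0, 0]
    - [-1, 0, 0, 0, 0, 0, 0]
    - [-1, 0, 0, 0, 0, 0, 0]

```text
time: 21.35
tool_pos: [444.4, 91.0, 35.8]
tcp_rot: [179.9, -0.1, 114.1]
ft_force: [-5.3, 11.2, 8.4]
finger_gap: 22.8
grip_force: 101.6
```

>>> apply_moves:
  steps:
    - [-1, -4, 0, 0, 0, 0, 0]
    - [-1, -4, 0, 0, 0, 0, 0]
    - [-1, -4, 0, 0, 0, 0, 0]
    - [-1, -3, 0, 0, 0, 0, 0]
    - [-1, -3, 0, 0, 0, 0, 0]
    - [-1, -3, 0, 0, 0, 0, 0]
    - [-1, 0, 0, 0, 0, 0, 0]
    - [-1, 0, 0, 0, 0, 0, 0]

```text
time: 22.15
tool_pos: [453.0, 71.7, 35.8]
tcp_rot: [179.9, -0.1, 114.1]
ft_force: [-5.1, 12.4, 9.5]
finger_gap: 22.5
grip_force: 101.5
```

>>> apply_moves:
  steps:
    - [-1, 0, 0, 0, 0, 0, 0]
    - [-1, 0, 0, 0, 0, 0, 0]
    - [-1, 0, 0, 0, 0, 0, 0]
    - [-1, 0, 0, 0, 0, 0, 0]
    - [-1, 0, 0, 0, 0, 0, 0]
    - [-1, 0, 0, 0, 0, 0, 0]
    - [-1, 0, 0, 0, 0, 0, 0]
    - [-1, 0, 0, 0, 0, 0, 0]

```text
time: 22.95
tool_pos: [453.0, 71.7, 35.8]
tcp_rot: [179.9, -0.1, 114.1]
ft_force: [-3.7, 10.8, 8.6]
finger_gap: 22.8
grip_force: 101.5
```

```bash
cat > bub.py <<'E'
from h import *
import sys
names=sys.argv[2].split(',') if len(sys.argv)>2 else ['top','side']
s=r.sense(); print(s['tool_pos'],s['ft_force'].round(1),s['time'])
u=np.array([.407,-.914]);v=np.array([.914,.407]);c=np.array([529.6,-103.5])
tiles=[]
for n in names:
  d=snap(n);P=cloud(d)
  a=(P[...,:2]-c)@u; b=(P[...,:2]-c)@v;Z=P[...,2]
  hsv=cv2.cvtColor(d['color'],cv2.COLOR_BGR2HSV);H,S,V=[hsv[...,i].astype(int) for i in range(3)]
  lev=(abs(b)<22)&(abs(a)<120)&(Z>150)&(Z<185)
  gr=lev&(H>35)&(H<65)&(S>150); ye=lev&(H>=18)&(H<34)&(S>130)
  a0=(np.percentile(a[ye],1)+np.percentile(a[ye],99))/2
  gm=gr|(lev&(S<120)&(V>150)&(abs(a)<45))
  wh=lev&(abs(a)<45)&(S<110)&(V>170)
  # weighted white centroid, and fits
  w=np.where(lev&(abs(a)<45)&(abs(b)<8),np.clip(200-S,0,200),0)
  Q=P[lev&(Z>155)]; A=np.c_[(Q[:,:2]-c)@u,np.ones(len(Q))]; k=np.linalg.lstsq(A,Q[:,2],rcond=None)[0]
  print(n,'lev',lev.sum(),'yellow mid',a0.round(1),'green range',np.percentile(a[gm],[2,98]).round(1) if gm.sum() else None,'white n',wh.sum(),'a',a[wh].mean().round(1) if wh.any() else None,'slope',k.round(4),'deg',np.degrees(np.arctan(k[0])).round(2))
  ys,xs=np.where(lev); y,x=int(ys.mean()),int(xs.mean()); q=40 if n!='wrist' else 130
  y=max(y,q);x=max(x,q)
  tiles.append(cv2.resize(d['color'][y-q:y+q,x-q:x+q],(390,390),interpolation=2))
cv2.imwrite(f'pics/{sys.argv[1]}.png',np.hstack(tiles))
E
python3 bub.py b1
```

```text
[452.99834494  71.7349368   35.83854944] [-3.7 10.8  8.6] 22.95
top lev 907 yellow mid 0.6 green range [-35.5  44.6] white n 76 a 6.9 slope [1.560000e-02 1.641852e+02] deg 0.89
side lev 1021 yellow mid 6.8 green range [-7.4 40.9] white n 61 a 14.3 slope [9.200000e-03 1.622643e+02] deg 0.53
```

View pics/b1.png

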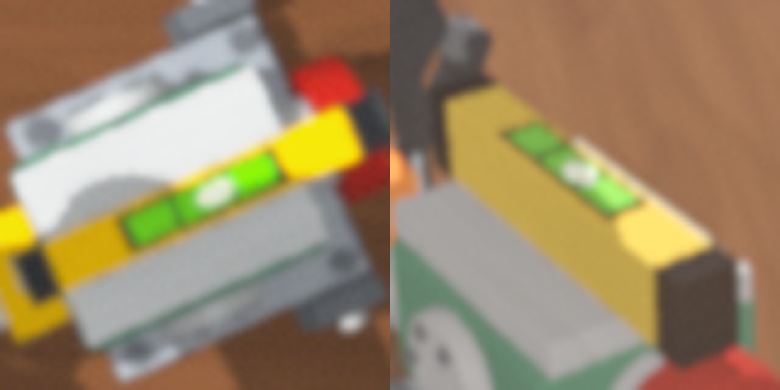

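The bubble at (216,192) is about 6.5 mm towards the drum from the vial middle at (204,201), which agrees with the measured slope. I push about 13 mm more.

>>> apply_moves:
  steps:
    - [-1, -3, 0, 0, 0, 0, 0]
    - [-1, -3, 0, 0, 0, 0, 0]
    - [-1, -3, 0, 0, 0, 0, 0]
    - [-1, -2, 0, 0, 0, 0, 0]
    - [-1, -2, 0, 0, 0, 0, 0]
    - [-1, 0, 0, 0, 0, 0, 0]
    - [-1, 0, 0, 0, 0, 0, 0]
    - [-1, 0, 0, 0, 0, 0, 0]

```text
time: 23.85
tool_pos: [458.2, 60.0, 35.9]
tcp_rot: [179.9, -0.1, 114.1]
ft_force: [-5.0, 13.0, 9.8]
finger_gap: 22.8
grip_force: 101.8
```

>>> apply_moves:
  steps:
    - [-1, 0, 0, 0, 0, 0, 0]
    - [-1, 0, 0, 0, 0, 0, 0]
    - [-1, 0, 0, 0, 0, 0, 0]
    - [-1, 0, 0, 0, 0, 0, 0]
    - [-1, 0, 0, 0, 0, 0, 0]
    - [-1, 0, 0, 0, 0, 0, 0]
    - [-1, 0, 0, 0, 0, 0, 0]
    - [-1, 0, 0, 0, 0, 0, 0]

```text
time: 24.65
tool_pos: [458.2, 60.0, 35.8]
tcp_rot: [179.9, -0.1, 114.1]
ft_force: [-5.1, 12.9, 8.7]
finger_gap: 22.9
grip_force: 101.8
```

```bash
python3 bub.py b2
```

```text
[458.20890281  60.00817085  35.8414761 ] [-5.1 12.9  8.7] 24.65
top lev 912 yellow mid 3.5 green range [-34.1  46.8] white n 76 a 6.2 slope [2.500000e-03 1.652808e+02] deg 0.14
side lev 1045 yellow mid 8.3 green range [-8.1 40.1] white n 57 a 12.1 slope [-2.400000e-03  1.630364e+02] deg -0.14
```

>>> apply_moves:
  steps:
    - [-0.5, 0, 0, 0, 0, 0, 0]
    - [-0.3, 0, 0, 0, 0, 0, 0]
    - [0, 0, 0, 0, 0, 0, 0]
    - [0, 0, 0, 0, 0, 0, 0]
    - [0, 0, 0, -10, 0, 0, 0]
    - [0, 0, 0, -25, 0, 0, 0]
    - [0, 10, 0, -35, 0, 0, 0]
    - [0, 10, 0, -40, 0, 0, 0]

```text
time: 25.55
tool_pos: [448.9, 76.3, 146.0]
tcp_rot: [-179.9, -0.0, 114.0]
ft_force: [0.0, -0.8, -0.3]
finger_gap: 43.1
grip_force: 0.0
```

>>> apply_moves:
  steps:
    - [0, 0, 0, -40, 0, 0, 0]
    - [0, -20, 0, -40, 0, 0, 0]
    - [0, -40, 0, -20, 0, 0, 0]
    - [0, -40, 0, 0, 0, 0, 0]
    - [0, -40, 0, 0, 0, 0, 0]
    - [0, 0, 0, 0, 0, 0, 0]
    - [0, 0, 0, 0, 0, 0, 0]
    - [0, 0, 0, 0, 0, 0, 0]

```text
time: 26.35
tool_pos: [506.7, -50.8, 245.3]
tcp_rot: [-180.0, -0.0, 114.0]
ft_force: [-0.5, -0.1, 0.2]
finger_gap: 42.3
grip_force: 0.0
```

```bash
python3 bub.py b3 wrist,side
```

```text
[506.65069649 -50.77496989 245.32310573] [-0.5 -0.1  0.2] 26.35
wrist lev 5106 yellow mid 5.2 green range [-32.4  45.7] white n 194 a 6.9 slope [4.200000e-03 1.651339e+02] deg 0.24
side lev 1049 yellow mid 7.0 green range [-7.8 41.4] white n 74 a 10.2 slope [-2.500000e-03  1.631032e+02] deg -0.14
```

View pics/b3.png

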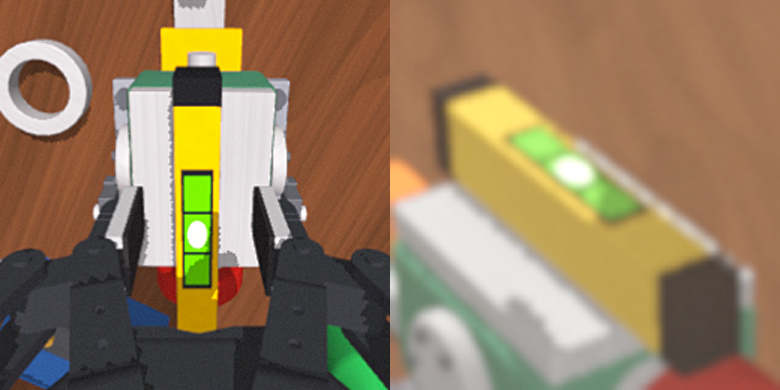

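The bubble at (198,234) is centred between its lines at y≈212 and 253, about 1 mm off the middle. The wedge is under the nose and the gripper is clear of everything.

```bash
python3 -c "
from bench import r
print(r.hand_in())"
```

```text
the job is handed in; nothing more can be done
None
```

I handed the job in at about 26 s; no verdict came back. The cap is in the tray, the level is on the top face with its bubble about 1 mm off centre, and the wedge is holding up the nose with the arm clear.

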